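Load a module carrier under the leaf spring of an EMC test fixture

ROBOT

A 7-joint arm with a two-finger parallel gripper is mounted at the origin on the work surface. World frame = base frame: x ahead of the robot, y to its left, z up, the work surface at z = 0. Lengths are in m, angles in rad, forces in N, time in s.
With the tool pointing down it reaches from about 0.35 to 0.9 m from the base axis. Payload 8.1 kg.
Tool frame: the origin (TCP) lies at the very end of the fingers, on their centre line; the grasp point (between the pads) lies 19 mm behind it (arm.tcp_to_grasp is the distance from the TCP to the grasp point, in m); z points along the fingers, y is the line along which they close (so a half turn about z gives the same grasp; the last joint's range is limited). The gripper opens to 92 mm and grips with 3 to 60 N. Pads are 19 mm wide; open, the fingers measure 130 mm over their backs; the gripper's body (75 mm by 190 mm) begins 47 mm behind the grasp point.
Start: joints at [-1.362, 0.434, 0.025, 1.573, -0.012, 1.134, -0.075], TCP at [0.192, 0.595, 0.227] pointing down, gripper open.
Joint ranges: [-2.62, 2.62], [-0.44, 2.09], [-1.27, 1.32], [0.08, 2.57], [-1.32, 4.46], [0.12, 2], [-2.74, 2.74]. Speed limits (rad/s): [2.22, 2.22, 3.01, 3.01, 3.14, 3.14, 3.14].

INTERFACE

Orientations are given as a rotation vector (axis times angle).
In Python, from cell import arm gives the robot as it stands.
- The arm moves only by the shell command python3 nudge.py 'ROWS' [FORCE]. ROWS is a JSON list of rows, 1 to 10 of them, each of 5 numbers: dx, dy, dz in parts of the range, where 1.0 means 1 m, then a turn about the tool's z in normalised numbers (1 is pi/2 rad), then the opening from 0.0 (shut) to 1.0 (fully open); each row shifts and turns the commanded pose from where the row before left it, along the tool's axes as they then stand; what a row does not reach is not made up. A row lasts 1/10 s, in which the tool goes at most 0.05 m and 0.15 rad, less where a joint would pass 70% of its speed; a pose out of reach is approached as far as the arm can. The fingers move at their own pace and stop on an object; FORCE is the grip in N (left out, the last holds). Time passes only in rows, so rows that do not move let the fingers close. It prints the time, the measured TCP pose, the force, the opening and the grip force at its end. A shift or turn number past 1, either way, is cut back to 1. Input that does not fit is refused with a message, and nothing moves.
- arm.observe(): the state, without advancing time (a new reading comes with each control period).
- arm.get_image(name): name is "scene" or "top" or "wrist"; returns a dict with "image" (480x640x3 uint8, blue, green, red), "fx", "fy", "cx", "cy" (pixels), "distortion" ([k1, k2, p1, p2, k3] as OpenCV has them; the pictures are not rectified), "cam_to_world" (4x4, takes a point from camera to world coordinates); the wrist camera has in their place "mount" (4x4, takes a point from camera to tool coordinates, whose origin is the TCP and whose axes are the flange's). Camera axes: x right, y down, z forward; pixel columns grow to the right and rows downward; lengths in m; the calibration is good to about 2 mm. A picture is of the moment at which its call begins: read the wrist's pose just before it. There is no depth.
- arm.sign_off(): hands the job in; it is judged then, once.
The state is a dict: "clock": time; "joints": joint angles; "dq": joint speeds; "joint_efforts": joint torques, N m; "position": TCP position; "ee_rot": TCP orientation; "force": force on the tool from outside, world axes, zero at the start; "ft_torque": the same for the moment, N m; "width": opening from 0.0 (shut) to 1.0 (fully open); "gripper_force": force on a finger pad.
Only numpy, scipy, OpenCV 4.12 (cv2) and the standard library are available. Lean on these libraries where they do the work, as an engineer would, in place of code of your own. Each camera call takes 0.05 s, during which the arm holds its last target. There are 200 camera calls.

TASK

Using your fingertips only, press the module carrier down hard on its bare rear deck, against the sprung bed of the test fixture, and keep it pressed while you slide it along the lane, so that its tongue passes under the bar and the leaf spring and goes fully home against the end stop. Then let go and move clear: the spring must keep the carrier there. Do not pinch, lift or carry the carrier, and leave the other things around it where they are.

Things in the scene. Friction and masses are not known exactly. Their poses are not given: they have to be found in the camera images.
- fixture: Fixed test fixture: white base plate 280 x 200 x 12 mm (x = -155 to 125) with a straight lane along its x axis. Origin: on the table under the lane's centre line; +x is the way the carrier is slid, away from the robot; z up. Black lane walls on both sides, 74 mm apart, 8 mm thick, tops 46 mm above the table, x = -148 to 114. The lane's rear end is open.
- bar (a point): Middle of the near lower edge of the aluminium bar that spans the lane (fixture x = 45 to 57 mm) on two posts 60 mm tall. Underside 35.5 mm above the table, top 50 mm, screws on it to 56 mm.
- end_stop (a point): Middle of the face of the end stop, an aluminium block that closes the far end of the lane (fixture x = 102 mm; its top at 48 mm above the table). The carrier is home when its front edge meets this face.
- bed (a joint): Sprung bed: two brass skids under the carrier's whole way; does not tilt. In m: 0 = up (skid tops 32 mm above the table), 0.009 = down on its stop. Its spring pushes up 9 N at 0, 16 N at 9 mm; the carrier's weight helps. Up, the carrier's top is 4.5 mm too high and its front edge strikes the bar; pressed 5 mm or more (10 to 14 N of push) it passes. About 20 N down is plenty, and up to 25 N along.
- leaf (a joint): Drag spring: steel leaf 18 mm wide, 34 mm long, fixed under the bar on the lane's centre line, trailing away and down to fixture x = 87 mm. In rad: 0 = hanging free, its tip about 27 mm above the table in the gap between the skids; grows as it is lifted (0.1 to 0.3 with the tongue under it). It presses on the tongue with 3 to 9 N and drags, and yields by itself as the tongue slides in.
- carrier: Loose aluminium plate, 137 (x) x 70 (y) x 8 mm, 0.25 kg, on the bed, 2 mm play a side. Origin: centre of underside; +x to the end stop. A steel shield can 30 x 60 mm, 18 mm tall, stands at carrier x = -26.5 to 3.5: flat tongue 65 mm long ahead of it, bare rear deck 42 mm long behind. Starts 5 to 23 mm short of the bar, 62 to 80 mm from home; home, the can is 8 mm short of the bar.
- deck (a point): Middle of the rear deck, on the carrier's top face (carrier x = -48, z = 8 mm), 21.5 mm behind the can's rear face, 40 mm above the table before it is pressed. Fingertips press here, and can push forward on the can's rear face while pressing.
- tongue_front (a point): Middle of the carrier's front edge, at half its thickness (carrier x = 68.5 mm, z = 4 mm).
- adapter: Brass coaxial adapter, 18 mm across, 36 mm tall, standing on the base plate to the left of the lane. Origin: its foot. Leave alone.
- attenuator: Steel coaxial attenuator, 22 mm across, 42 mm tall, standing on the base plate to the right of the lane. Origin: its foot. Leave alone.
- spare_can: Spare shield can, 30 x 26 x 12 mm, on the base plate to the left of the lane, near the far end. Leave alone.
- mug: White mug, 80 mm across, 95 mm tall, on the table at the left. Leave alone.
- screwdriver: Screwdriver lying on the table at the left. Leave alone.
- multimeter: Black hand-held multimeter, 170 x 82 x 36 mm, lying on the table at the right. Leave alone.
- probe: Black near-field probe with a wire loop, 160 mm long, lying on the table at the right. Leave alone.

How it is judged:
On the way, in this order (a step that is already met when the one before it is completed fails the run):
1. the fingers press the carrier down on its bed (by at least 4 mm) while its front edge is still outside the bar (value of joint bed above 0.004 m and contact force between the fingers and carrier above 4 N and x of tongue_front in the frame of fixture below 0.048 m), for 0.05 s.
2. the fingers, still on the carrier, have slid its tongue under the bar and the leaf spring, home against the end stop (within 4 mm) (x of tongue_front in the frame of fixture above 0.098 m and z of tongue_front in the frame of fixture between 0.024 and 0.034 m and value of joint leaf above 0.08 rad and contact force between the fingers and carrier above 1 N), for 0.05 s.
At the end, for the whole second after the job is handed in: The carrier lies level (within 0.06 rad) and at rest with its front edge within 4 mm of the end stop, its tongue under the bar and the lifted leaf spring, which keep it and the bed at least 3 mm down; the fingers are off it (x of tongue_front in the frame of fixture above 0.098 m and z of tongue_front in the frame of fixture between 0.024 and 0.034 m and value of joint leaf above 0.08 rad and value of joint bed above 0.003 m and angle between carrier's own z axis and vertical below 0.06 rad and linear speed of carrier below 0.02 m/s and contact force between the fingers and carrier below 0.1 N); the robot touches nothing.
It fails at once if the carrier is lifted (more than 10 mm above its place on the raised bed) (z of carrier in the frame of fixture above 0.042 m).
It fails at once if the carrier is tipped up (more than 0.2 rad) (angle between carrier's own z axis and vertical above 0.2 rad).
It fails at once if one of the other things around the carrier is disturbed (moved more than 20 mm) (distance of any of adapter, attenuator, spare_can, mug, screwdriver, multimeter, probe from where it was at the start of the episode above 0.02 m).
It also fails if it takes over 48 s, if anything falls off the work surface, if the arm or the gripper's body presses on something with over 40 N, if the wrist force passes 120 N, or if a joint passes its speed limit or range.

## Working session

There is one attempt and no reset: what is moved stays moved. The work goes in short steps, Python scripts to look and compute and a shell command to move; the robot and the scene stay as the last step left them, time stands still between calls to the robot, and variables do not carry over. Pictures are saved under pics/ and viewed, at most 10 in all, crops included, and the job is handed in when it is done.

```bash
ls; mkdir -p pics; python3 - <<'E'
from cell import arm
import cv2,numpy as np
s=arm.observe()
print({k:np.round(v,3).tolist() for k,v in s.items()})
for n in("scene","top"):
    d=arm.get_image(n); cv2.imwrite(f"pics/{n}1.png",d["image"])
    print(n,{k:np.round(v,4).tolist() for k,v in d.items() if k!="image"})
d=arm.get_image("wrist");print(np.round(d["mount"],4).tolist(),d["fx"],d["distortion"])
E
```

```text
cell.py
nudge.py
pics
{'clock': 0.0, 'joints': [-1.362, 0.435, 0.025, 1.574, -0.012, 1.134, -0.075], 'dq': [0.0, -0.001, -0.0, -0.002, 0.001, 0.001, -0.001], 'joint_efforts': [0.001, -66.786, 0.986, -31.446, -0.06, 0.043, 0.0], 'position': [0.192, 0.594, 0.226], 'ee_rot': [-0.488, -3.103, 0.002], 'force': [-0.331, 0.318, -0.032], 'ft_torque': [-0.012, 0.008, -0.018], 'gripper_force': 0.0, 'width': 0.998}
scene {'fx': 536.5268, 'fy': 536.5268, 'cx': 311.7644, 'cy': 239.4119, 'distortion': [-0.0426, 0.0, 0.0, 0.0, 0.0], 'cam_to_world': [[-0.7544, 0.4895, -0.4374, 1.0425], [0.6564, 0.5724, -0.4914, 0.599], [0.0098, -0.6578, -0.7531, 0.9845], [0.0, 0.0, 0.0, 1.0]]}
top {'fx': 447.123, 'fy': 447.123, 'cx': 317.0426, 'cy': 249.1583, 'distortion': [-0.0553, 0.0, 0.0, 0.0, 0.0], 'cam_to_world': [[-0.0103, -0.9817, 0.1903, 0.345], [-0.9999, 0.0095, -0.0049, 0.0034], [0.003, -0.1904, -0.9817, 1.1011], [0.0, 0.0, 0.0, 1.0]]}
[[0.0004, -0.9623, -0.2721, 0.0734], [1.0, 0.0005, -0.0004, 0.0001], [0.0005, -0.2721, 0.9623, -0.158], [0.0, 0.0, 0.0, 1.0]] 341.77683976500333 [-0.06229513  0.          0.          0.          0.        ]
```

View pics/top1.png

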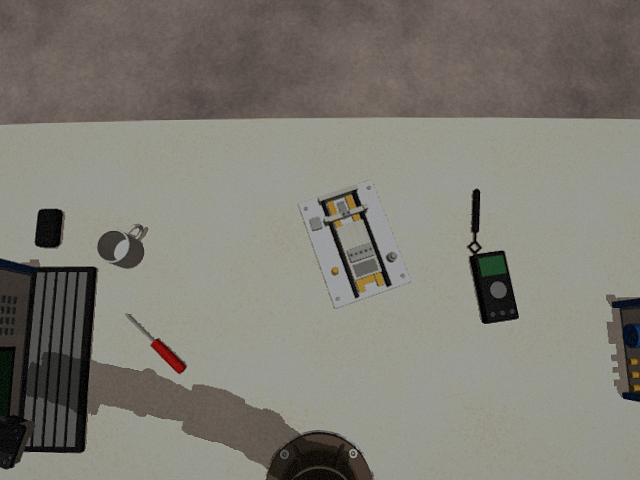

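View pics/scene1.png

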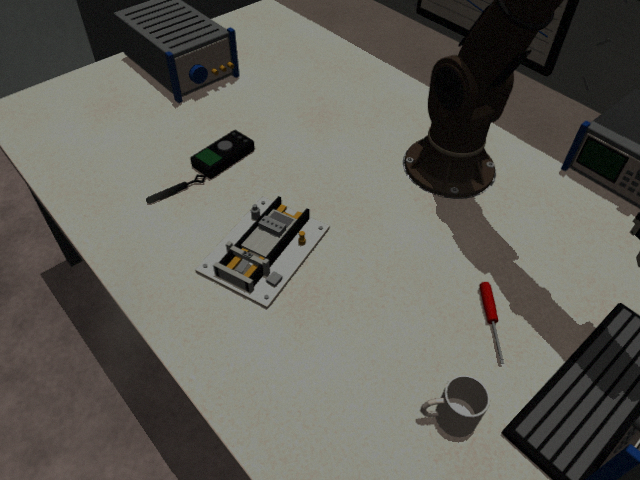

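The top view shows the fixture at about (355,243) with its lane tilted slightly left of ahead. The carrier's can is near (360,254) and the deck near (366,268). Next I'll enlarge this area.

```bash
python3 - <<'E'
import cv2
i=cv2.imread("pics/top1.png")[175:315,285:425]
cv2.imwrite("pics/topc.png",cv2.resize(i,(595,595),interpolation=cv2.INTER_CUBIC))
E
```

```text
(no output)
```

View pics/topc.png

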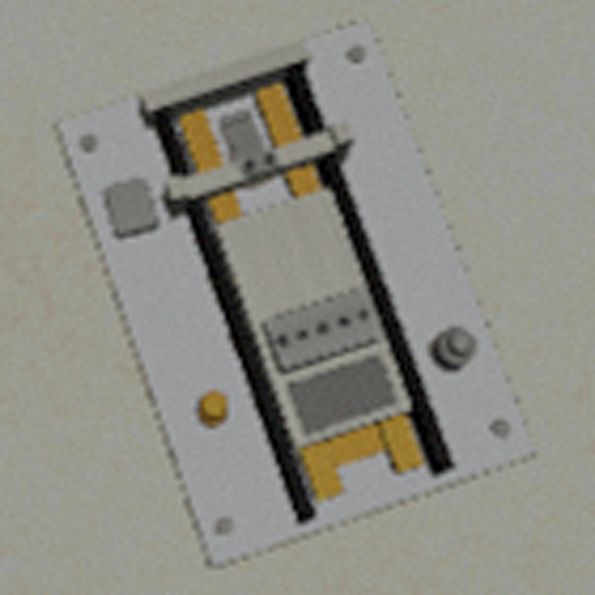

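```bash
cat > h.py <<'E'
import numpy as np,cv2
from cell import arm
def w(d,px,z,T=None):
    """pixels -> world points on height z"""
    T=d["cam_to_world"] if T is None else T
    K=np.array([[d["fx"],0,d["cx"]],[0,d["fy"],d["cy"]],[0,0,1]])
    n=cv2.undistortPoints(np.array(px,float).reshape(-1,1,2),K,np.array(d["distortion"]))[:,0]
    r=np.c_[n,np.ones(len(n))]@T[:3,:3].T; o=T[:3,3]
    return o+r*((z-o[2])/r[:,2])[:,None]
def fit(P,M):
    """2D rigid M->P: returns yaw, origin, rms"""
    Mc=M-M.mean(0);Pc=P-P.mean(0)
    y=np.arctan2((Mc[:,0]*Pc[:,1]-Mc[:,1]*Pc[:,0]).sum(),(Mc*Pc).sum())
    R=np.array([[np.cos(y),-np.sin(y)],[np.sin(y),np.cos(y)]])
    t=P.mean(0)-R@M.mean(0)
    return y,t,R,np.linalg.norm(P-M@R.T-t,axis=1)
E
python3 - <<'E'
from h import *
d=arm.get_image("top")
c=lambda a:np.array(a,float)/4.25+[285-.5,175-.5]+.12
P=w(d,c([(55,122),(362,22),(535,455),(210,567)]),.012)[:,:2]
M=np.array([(.125,.1),(.125,-.1),(-.155,-.1),(-.155,.1)])
y,t,R,e=fit(P,M); print(y,t,e)
print("rear edge fix",(w(d,c([(303,442),(408,411)]),.040)[:,:2]-t)@R)
print("front edge fix",(w(d,c([(217,222),(330,188)]),.040)[:,:2]-t)@R)
print("can top fix",(w(d,c([(263,322),(360,290),(378,345),(280,372)]),.058)[:,:2]-t)@R)
s=arm.observe();from scipy.spatial.transform import Rotation as Ro
print(Ro.from_rotvec(s["ee_rot"]).as_matrix().round(3).tolist(),s["position"])
for x in(-.12,-.08):print(x,t+R@[x,0])
E
```

```text
0.3242761725951956 [ 0.58774355 -0.08647607] [0.00202507 0.00311126 0.00014273 0.00165224]
rear edge fix [[-0.10625628  0.02785443]
 [-0.10923034 -0.03422572]]
front edge fix [[ 0.02938769  0.03084081]
 [ 0.02705113 -0.03758449]]
can top fix [[-0.03712355  0.02808638]
 [-0.0377913  -0.02961722]
 [-0.07048269 -0.02817237]
 [-0.0668603   0.02877622]]
[[-0.952, 0.307, -0.0], [0.307, 0.952, -0.001], [-0.0, -0.001, -1.0]] [0.19167967 0.59458516 0.22626779]
-0.12 [ 0.47399776 -0.12471081]
-0.08 [ 0.51191302 -0.1119659 ]
```

The fit puts the fixture at about (0.588, -0.086) with yaw 0.324. The carrier front is near fixture x = 0.028 and the deck centre near -0.088, world (0.504, -0.115). Now I'll move over it.

The manual's scale: turns go in shares of pi/2 rad. Converting my numbers, 0.15 rad is 0.0955.

```bash
python3 nudge.py '[[-0.0257, -0.029, 0, 0, 0], [-0.0257, -0.029, 0, 0, 0], [-0.0257, -0.029, 0, 0, 0], [-0.0257, -0.029, 0, 0, 0], [-0.0257, -0.029, 0, 0, 0], [-0.0257, -0.029, 0, 0, 0], [-0.0257, -0.029, 0, 0, 0], [-0.0257, -0.029, 0, 0, 0], [-0.0257, -0.029, 0, 0, 0], [-0.0257, -0.029, 0, 0, 0]]' 40
python3 nudge.py '[[-0.0257, -0.029, 0, 0, 0], [-0.0257, -0.029, 0, 0, 0], [-0.0257, -0.029, 0, 0, 0], [-0.0257, -0.029, 0, 0, 0], [-0.0257, -0.029, 0, 0, 0], [-0.0257, -0.029, 0, 0, 0], [-0.0257, -0.029, 0, 0, 0], [-0.0257, -0.029, 0, 0, 0], [-0.0257, -0.029, 0, 0, 0], [-0.0257, -0.029, 0, 0, 0]]'
python3 nudge.py '[[0, 0, 0, 0.0955, 0], [0, 0, 0, 0.0955, 0], [0, 0, 0, 0.0955, 0], [0, 0, 0, 0.0955, 0], [0, 0, 0, 0.0955, 0], [0, 0, 0, 0.0955, 0], [0, 0, 0, 0.0955, 0], [0, 0, 0, 0.0955, 0], [0, 0, 0, 0.0955, 0], [0, 0, 0, 0.0955, 0]]'
python3 nudge.py '[[0, 0, 0, 0.0955, 0], [0, 0, 0, 0.0955, 0], [0, 0, 0, 0.0955, 0], [0, 0, 0, 0.0955, 0], [0, 0, 0, 0.0955, 0], [0, 0, 0, 0.0955, 0], [0, 0, 0, 0.0668, 0], [0, 0, 0, 0, 0], [0, 0, 0, 0, 0]]'
python3 - <<'E'
from h import *
from scipy.spatial.transform import Rotation as Ro
s=arm.observe();R=Ro.from_rotvec(s["ee_rot"]).as_matrix();print(R.round(3).tolist(),s["position"],s["joints"],s["force"])
d=arm.get_image("wrist");cv2.imwrite("pics/w1.png",d["image"])
T=np.eye(4);T[:3,:3]=R;T[:3,3]=s["position"];np.save("T1.npy",T@d["mount"])
E
```

```text
clock: 1.2
position: [0.3477, 0.2385, 0.2268]
ee_rot: [0.488, 3.103, 0.001]
force: [0.8, -0.6, 0.1]
width: 0.177
gripper_force: 0.0
clock: 2.2
position: [0.5034, -0.1163, 0.2267]
ee_rot: [0.487, 3.103, 0.0]
force: [0.9, 0.7, -0.1]
width: 0.004
gripper_force: 0.0
clock: 3.2
position: [0.5029, -0.1147, 0.2267]
ee_rot: [-2.478, -1.931, -0.0]
force: [0.3, -0.1, -0.4]
width: 0.007
gripper_force: 0.0
clock: 4.1
position: [0.5029, -0.1147, 0.2266]
ee_rot: [3.099, 0.513, -0.001]
force: [0.4, -0.1, 0.7]
width: 0.003
gripper_force: 0.0
[[0.947, 0.322, -0.0], [0.322, -0.947, -0.0], [-0.0, 0.0, -1.0]] [ 0.50293547 -0.11473322  0.22660438] [-0.69556968  0.40792342  1.12904134  1.89233214 -0.41315991  1.10308871
 -0.64792129] [ 0.44805286 -0.07246816  0.71067595]
```

View pics/w1.png

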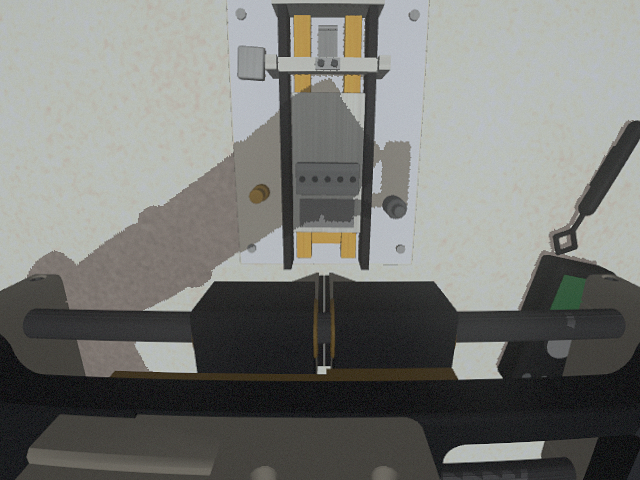

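Wrist view: the lane runs vertically, with the near plate corners at (240,262) and (412,265). The carrier's rear edge is at y≈232 (x 299–356) and its front edge at y≈93. The can top spans y≈163–192.

```bash
python3 - <<'E'
from h import *
d=arm.get_image("wrist");T=np.load("T1.npy")
R=T@np.linalg.inv(d["mount"]); 
def f(px,z): return ((w(d,px,z,T)-R[:3,3])@R[:3,:3])[:,:2]*1e3
print("tool mm; plate corners",f([(240,262),(412,265)],.012))
print("rear edge",f([(299,232),(356,232)],.040))
print("front edge",f([(292,92),(365,93)],.040))
print("can top rear/front",f([(296,192),(360,192),(297,163),(359,163)],.058))
print("bar near lower edge",f([(280,73),(380,73)],.0355), "endstop top",f([(275,4),(383,4)],.048))
print("wall near outer",f([(284,268),(370,268)],.046),"wall far outer",f([(278,20),(380,20)],.046))
E
```

```text
tool mm; plate corners [[-61.07193891 -97.02846131]
 [-64.75704321 102.90551326]]
rear edge [[-17.71667629 -25.70839463]
 [-17.70090258  33.74334281]]
front edge [[119.16398236 -29.97310332]
 [118.3545629   39.06221797]]
can top rear/front [[ 26.64971019 -26.52075412]
 [ 26.6830241   34.8023622 ]
 [ 53.95863632 -25.04122852]
 [ 54.00138628  33.12452135]]
bar near lower edge [[136.92661658 -41.41438588]
 [137.08509213  53.35895417]] endstop top [[192.37091087 -42.98067968]
 [192.56702959  52.26092826]]
wall near outer [[-55.47811236 -41.89905797]
 [-55.47443561  49.02272983]] wall far outer [[179.85207083 -40.87383532]
 [180.02724208  50.29068851]]
```

The lane centre is about 4 mm to tool +y and the deck centre about +3 mm x. I'll aim 8 mm forward, which leaves a small gap to the can, and descend.

```bash
python3 nudge.py '[[0.008, 0.004, 0.03, 0, 0], [0, 0, 0.03, 0, 0], [0, 0, 0.03, 0, 0], [0, 0, 0.03, 0, 0], [0, 0, 0.03, 0, 0], [0, 0, 0.015, 0, 0], [0, 0, 0.01, 0, 0], [0, 0, 0.006, 0, 0], [0, 0, 0, 0, 0]]'
python3 nudge.py '[[0, 0, 0.002, 0, 0], [0, 0, 0.002, 0, 0], [0, 0, 0.002, 0, 0], [0, 0, 0, 0, 0]]'
```

```text
clock: 5.1
position: [0.5121, -0.1162, 0.0459]
ee_rot: [-3.1, -0.508, -0.001]
force: [-0.3, 0.6, 0.4]
width: 0.003
gripper_force: 0.0
clock: 5.5
position: [0.5123, -0.1161, 0.0401]
ee_rot: [3.1, 0.508, 0.001]
force: [-0.4, 1.1, 5.4]
width: 0.004
gripper_force: 2.8
```

```bash
python3 nudge.py '[[0, 0, 0.002, 0, 0], [0, 0, 0.002, 0, 0], [0, 0, 0.002, 0, 0], [0, 0, 0.001, 0, 0], [0, 0, 0, 0, 0]]'
python3 nudge.py '[[0, 0, 0.001, 0, 0], [0, 0, 0.001, 0, 0], [0, 0, 0, 0, 0]]'
```

```text
clock: 6.0
position: [0.5123, -0.1161, 0.0334]
ee_rot: [-3.1, -0.508, -0.002]
force: [-1.4, 1.4, 10.4]
width: 0.01
gripper_force: 5.4
clock: 6.3
position: [0.5123, -0.1161, 0.0315]
ee_rot: [-3.1, -0.508, -0.002]
force: [-2.6, 1.9, 12.8]
width: 0.007
gripper_force: 6.2
```

```bash
python3 nudge.py '[[0, 0, 0.001, 0, 0], [0, 0, 0.0005, 0, 0], [0, 0, 0, 0, 0]]'
python3 nudge.py '[[0.003, 0, 0, 0, 0], [0.004, 0, 0, 0, 0], [0.004, 0, 0, 0, 0], [0.004, 0, 0, 0, 0], [0, 0, 0, 0, 0]]'
```

```text
clock: 6.6
position: [0.5123, -0.1161, 0.0309]
ee_rot: [-3.099, -0.507, -0.003]
force: [-7.0, 4.3, 27.4]
width: 0.006
gripper_force: 13.8
clock: 7.1
position: [0.5197, -0.115, 0.0307]
ee_rot: [-3.101, -0.5, 0.012]
force: [-29.2, -5.0, 46.9]
width: 0.004
gripper_force: 23.7
```

```bash
python3 nudge.py '[[0, 0, -0.001, 0, 0], [0, 0, -0.0005, 0, 0], [0, 0, 0, 0, 0]]'
python3 - <<'E'
from h import *
s=arm.observe();print(s["joints"].round(3),s["position"],s["force"])
d=arm.get_image("wrist");cv2.imwrite("pics/w2.png",d["image"])
E
```

```text
clock: 7.4
position: [0.5242, -0.1132, 0.0314]
ee_rot: [3.1, 0.504, -0.003]
force: [-7.9, -3.2, 11.6]
width: 0.004
gripper_force: 6.2
[-0.451  0.683  0.828  2.03  -0.74   0.758 -0.411] [ 0.52422944 -0.11321216  0.03141458] [-7.8525739  -3.21803639 11.64451342]
```

View pics/w2.png

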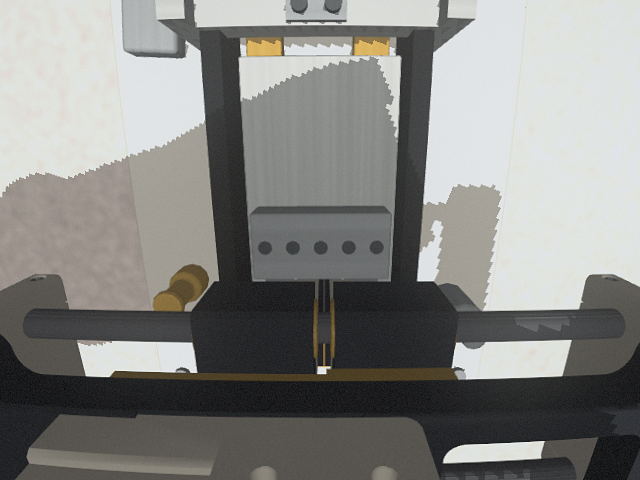

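The carrier is level and centred. Its front edge (y≈57) is still short of the bar, and the fingers are at the can. Continuing to push with moderate down force.

```bash
python3 nudge.py '[[0.003, 0, 0, 0, 0], [0.003, 0, 0, 0, 0], [0.003, 0, 0, 0, 0], [0.003, 0, 0, 0, 0], [0, 0, 0, 0, 0]]'
python3 nudge.py '[[0.003, 0, 0, 0, 0], [0.003, 0, 0, 0, 0], [0.003, 0, 0, 0, 0], [0.003, 0, 0, 0, 0], [0, 0, 0, 0, 0]]'
```

```text
clock: 7.95
position: [0.5359, -0.109, 0.0313]
ee_rot: [3.1, 0.505, -0.003]
force: [-7.8, -2.7, 13.3]
width: 0.002
gripper_force: 6.8
clock: 8.45
position: [0.5473, -0.1051, 0.0313]
ee_rot: [3.1, 0.505, -0.003]
force: [-8.2, -2.2, 12.2]
width: 0.005
gripper_force: 6.7
```

```bash
python3 nudge.py '[[0.003, 0, 0, 0, 0], [0.003, 0, 0, 0, 0], [0.003, 0, 0, 0, 0], [0.003, 0, 0, 0, 0], [0, 0, 0, 0, 0]]'
python3 nudge.py '[[0.003, 0, 0, 0, 0], [0.003, 0, 0, 0, 0], [0.003, 0, 0, 0, 0], [0.003, 0, 0, 0, 0], [0, 0, 0, 0, 0]]'
python3 - <<'E'
from h import *
d=arm.get_image("wrist");cv2.imwrite("pics/w3.png",d["image"])
E
```

```text
clock: 8.95
position: [0.5588, -0.1013, 0.0313]
ee_rot: [3.1, 0.505, -0.003]
force: [-6.9, -2.0, 12.3]
width: 0.007
gripper_force: 6.6
clock: 9.45
position: [0.5675, -0.0985, 0.0313]
ee_rot: [3.101, 0.503, -0.009]
force: [-16.1, -4.3, 20.0]
width: 0.002
gripper_force: 11.5
```

View pics/w3.png

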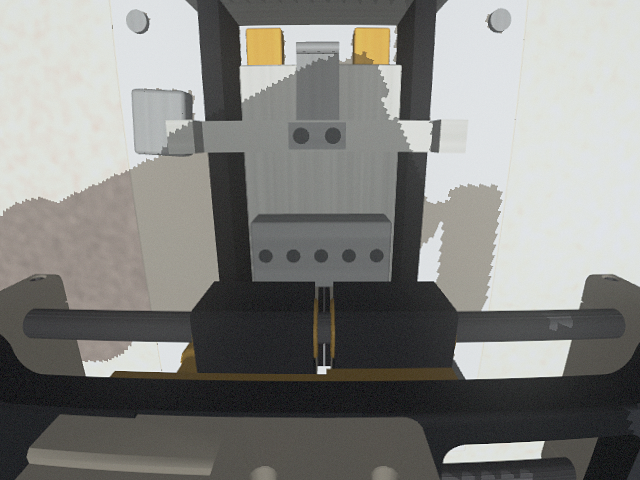

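The tongue front (y≈65) is under the bar and most of the leaf, with roughly 15 mm left. Continuing.

```bash
python3 nudge.py '[[0.003, 0, 0, 0, 0], [0.003, 0, 0, 0, 0], [0.003, 0, 0, 0, 0], [0, 0, 0, 0, 0]]'
python3 nudge.py '[[0.003, 0, 0, 0, 0], [0.003, 0, 0, 0, 0], [0, 0, 0, 0, 0]]'
```

```text
clock: 9.9
position: [0.5758, -0.0961, 0.0313]
ee_rot: [3.101, 0.502, -0.01]
force: [-18.4, -5.0, 19.9]
width: 0.007
gripper_force: 12.0
clock: 10.2
position: [0.582, -0.0941, 0.0313]
ee_rot: [3.1, 0.503, -0.008]
force: [-14.8, -4.8, 17.8]
width: 0.006
gripper_force: 10.6
```

```bash
python3 nudge.py '[[0.002, 0, 0, 0, 0], [0.002, 0, 0, 0, 0], [0, 0, 0, 0, 0]]'
python3 nudge.py '[[0.002, 0, 0, 0, 0], [0.002, 0, 0, 0, 0], [0, 0, 0, 0, 0]]'
python3 - <<'E'
from h import *
d=arm.get_image("wrist");cv2.imwrite("pics/w4.png",d["image"])
E
```

```text
clock: 10.5
position: [0.5856, -0.0928, 0.0313]
ee_rot: [3.101, 0.503, -0.009]
force: [-15.2, -5.6, 19.0]
width: 0.005
gripper_force: 10.9
clock: 10.8
position: [0.5874, -0.0923, 0.0313]
ee_rot: [3.101, 0.501, -0.014]
force: [-23.5, -5.5, 24.8]
width: -0.0
gripper_force: 15.0
```

View pics/w4.png

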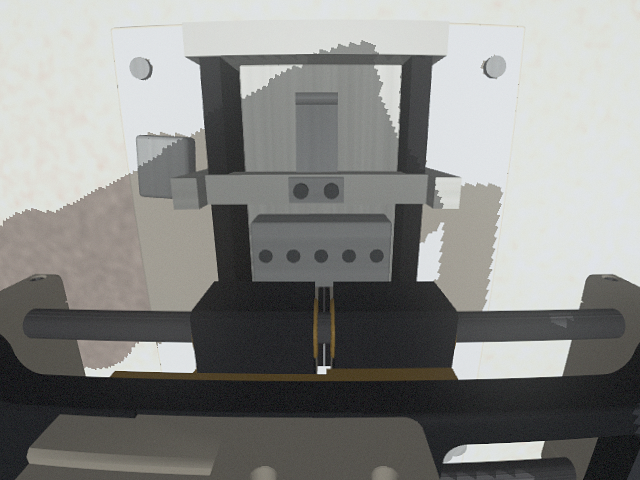

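The tongue now reaches the end stop's face (y≈65), no skid shows ahead of it, and the push force is rising. One more nudge will confirm it is home.

```bash
python3 nudge.py '[[0.001, 0, -0.0003, 0, 0], [0.001, 0, -0.0003, 0, 0], [0, 0, 0, 0, 0]]'
```

```text
clock: 11.15
position: [0.5875, -0.0923, 0.0313]
ee_rot: [-3.101, -0.5, 0.018]
force: [-27.0, -7.9, 23.1]
width: 0.001
gripper_force: 17.1
```

No movement, so it is home. Now easing the push, lifting straight up, then backing clear.

```bash
python3 nudge.py '[[-0.001, 0, -0.0005, 0, 0], [-0.001, 0, -0.001, 0, 0], [-0.001, 0, -0.001, 0, 0], [0, 0, -0.002, 0, 0], [0, 0, -0.003, 0, 0], [0, 0, 0, 0, 0]]'
python3 nudge.py '[[-0.002, 0, -0.003, 0, 0], [-0.005, 0, -0.01, 0, 0], [-0.005, 0, -0.03, 0, 0], [-0.005, 0, -0.03, 0, 0], [-0.01, 0, -0.03, 0, 0], [-0.02, 0, -0.03, 0, 0], [-0.02, 0, -0.02, 0, 0], [0, 0, 0, 0, 0], [0, 0, 0, 0, 0]]'
python3 - <<'E'
from h import *
d=arm.get_image("wrist");cv2.imwrite("pics/w5.png",d["image"])
E
```

```text
clock: 11.75
position: [0.588, -0.0914, 0.0379]
ee_rot: [3.1, 0.503, -0.011]
force: [-11.1, -7.2, -2.2]
width: 0.005
gripper_force: 6.8
clock: 12.65
position: [0.5295, -0.1099, 0.1927]
ee_rot: [-3.099, -0.508, -0.004]
force: [0.2, -0.1, -0.4]
width: 0.005
gripper_force: 0.0
```

View pics/w5.png

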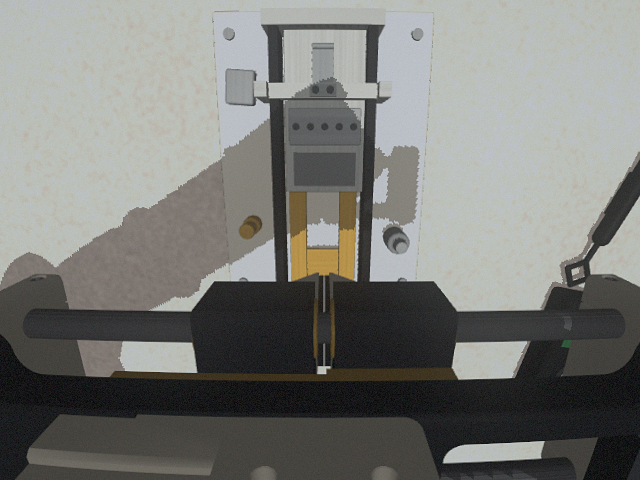

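The carrier has stayed in, with its tongue at the end stop (y≈28). A quick numeric check using the rear edge (y≈191) and the bar's near edge (y≈99):

```bash
python3 - <<'E'
from h import *
from scipy.spatial.transform import Rotation as Ro
s=arm.observe();d=arm.get_image("wrist")
T=np.eye(4);T[:3,:3]=Ro.from_rotvec(s["ee_rot"]).as_matrix();T[:3,3]=s["position"]
f=lambda px,z:((w(d,px,z,T@d["mount"])-T[:3,3])@T[:3,:3])[:,0]*1e3
r=f([(290,191),(360,191)],.034)
print("bar-rear (80 if home)",f([(280,99),(380,99)],.0355)-r,"stop face top-rear (137)",f([(300,27),(350,27)],.048)-r)
i=d["image"][10:200,220:430];cv2.imwrite("pics/w6.png",cv2.resize(i,None,fx=3,fy=3,interpolation=cv2.INTER_CUBIC))
E
```

```text
bar-rear (80 if home) [80.35904735 80.44805237] stop face top-rear (137) [133.95444343 133.95502771]
```

View pics/w6.png

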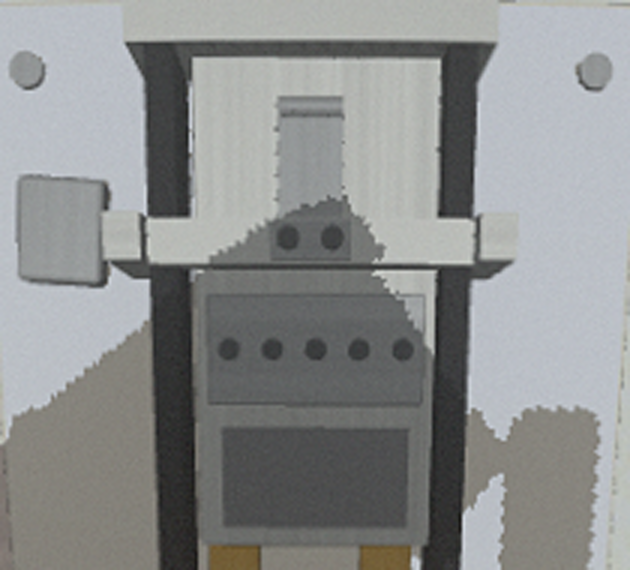

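The carrier is flush against the end stop with no gap visible, held under the bar and leaf.

```bash
python3 -c "
from cell import arm
print(arm.sign_off())"
```

```text
the job is handed in; nothing more can be done
None
```

I handed the job in at about 13 s: the carrier is pressed home against the end stop, held under the bar and leaf spring, and the gripper is clear. The push down briefly read 47 N, well above the suggested 20 N, before I eased it. The sign-off returned no verdict.

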